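# Put the weighing pan back on the stockroom scale

## Task

Take the weighing pan off its deep hook by lifting its bail over the hook's tip, and stand it upright on the bare bench and let go of it. Then take the pan by its front grip and fit it to the scale: slip the rear tongue under the scale's lip while the front is still raised, then lower the front until the pan lies flat and fully home in its seat, and let go. Do not let the pan drop, and leave the can tray and the bottle where they are.

Things in the scene. Friction and masses are not known exactly. Their poses are not given: they have to be found in the camera images.
- stand: Fixed dark steel hook stand: base plate 200 x 100 x 10 mm, a post 18 mm thick and about 195 mm tall that stands 115 mm behind the origin (+x), and a 10 mm thick steel hook arm that comes from the post's top towards -x and turns up. Origin on the bench under the hook, x points from hook tip to post, z up. It stands either left or right on the bench, the scale on the other side.
- hook_trough (a point): Top of the lowest part of the hook, 179 mm above the bench, where the bail's bar rests. The arm passes over the pan's rear wall with about 75 mm of room to lift the pan before its rear wall touches the arm.
- hook_tip (a point): Top of the hook's upturned tip, 40 mm above the trough and 26 mm in front (stand -x) of the trough point. The bail's bar must be lifted at least 40 mm from where it rests, then withdrawn towards the stand's -x by 130 mm before the whole pan is clear of the hook.
- pan: Loose aluminium weighing pan, an open box 120 (x) x 130 (y) x 40 mm high with 4 mm walls and floor, 0.28 to 0.52 kg with its bail. Origin at the centre of its underside; z up, +x towards its rear. A flat tongue 24 mm long, 100 mm wide and 4 mm thick sticks out to the rear at floor level. At the start it hangs from the hook by its bail, rear towards the post, its underside 60 mm above the bench.
- pan_grip (a point): Middle of the front grip: an upright black block 10 mm thick (x), 60 mm wide (y), from 34 to 80 mm above the pan's underside, standing 20 mm clear of the front wall on a bracket level with the rim. This point is 85 mm in front (-x) of the pan's origin and 68 mm above it. A firm pinch across the block's thickness holds the whole pan, level or tilted.
- tongue_tip (a point): Middle of the tongue's rear end, at its underside: 84 mm behind (+x) the pan's origin, height 0 in the pan's frame.
- bail_bar (a point): Centre of the bail's top bar: a steel bar 10 mm thick (x), 14 mm high, 148 mm long (y), 90 mm from the hinge. Upright it lies 126 mm above the pan's underside, above the pan's origin. The hook carries it at its middle, so grip it about 40 mm to one side, across its thickness.
- bail (a joint): Angle of the bail (a flat steel hoop, arms outside the pan's side walls, hinged 36 mm above the pan's underside). 0 = upright, 1.45 = folded back over the rear (+x), stop at -0.02: it does not fold to the front. It turns freely, so a pan held by its bail hangs level and cannot be tilted; let go, the bail may stay up or fall back. Either is fine at the end.
- scale: Fixed counting scale, grey housing 220 x 200 mm with a sloping keypad console 60 mm long along its front (-x) and a steel platform on top, 60 mm above the bench. Origin on the bench under the seat's centre; x points from the keypad to the rear lip, z up.
- seat (a point): Centre of the seat on top of the platform, 60 mm above the bench. The pan is home when its origin is here and its x axis points along the scale's x. The seat's edges: a front curb 14 mm high whose inner face is 64 mm in front (-x), side guides 10 mm high with inner faces 71 mm to each side (60 mm long, in the middle), a back stop 88 mm behind (+x). So the pan has 4 mm of play fore and aft and 6 mm to each side.
- lip_edge (a point): Middle of the lip's front edge, at its underside: 70 mm behind (+x) the seat's centre and 13 mm above the platform. The lip is 110 mm wide, 4 mm thick and reaches back to the back stop, 18 mm further. A tilt of about 0.2 rad (rear down) lets the tongue in; a level pan cannot pass over the curb.
- can_tray: Bystander: cardboard tray with four green cans, 144 x 144 mm, 116 mm high, origin at the centre of its underside.
- bottle: Bystander: upright drinks bottle 64 mm across, 200 mm high, origin at the centre of its underside.
Not all that is in view belongs to the job. Leave any blue or orange look-alike of the pan alone.

How it is judged:
On the way, in this order (a step that is already met when the one before it is completed fails the run):
1. the pan, off the hook, stands upright on the bare bench, let go (height (world z) of pan below 0.006 m and angle between pan's own z axis and vertical below 0.06 rad and linear speed of pan below 0.03 m/s and contact force between pan and the fingers below 0.1 N and contact force between pan and the arm below 0.1 N), for 0.2 s.
2. the tongue is under the scale's lip while the pan's front is still raised (x of tongue_tip in the frame of lip_edge between 0.004 and 0.022 m and z of tongue_tip in the frame of lip_edge between -0.018 and 0 m and y of tongue_tip in the frame of lip_edge between -0.03 and 0.03 m and angle between pan's own z axis and vertical above 0.06 rad), for 0.05 s.
At the end, for the whole second after the job is handed in: The pan lies in the scale's seat with its tongue under the lip (by at least 6 mm): its origin within 6 mm fore and aft, 9 mm sideways and 3 mm in height of the seat's centre, flat within 0.03 rad, square to the scale within 0.12 rad, at rest (x of pan in the frame of seat between -0.006 and 0.006 m and y of pan in the frame of seat between -0.009 and 0.009 m and z of pan in the frame of seat between -0.003 and 0.003 m and x of tongue_tip in the frame of lip_edge above 0.006 m and angle between pan's own z axis and vertical below 0.03 rad and angle between the x axis of pan and the x axis of scale, either way round below 0.12 rad and linear speed of pan below 0.02 m/s and angular speed of pan below 0.1 rad/s); the robot touches nothing.
It fails at once if the pan was dropped: it fell faster than 0.6 m/s with nothing holding it (linear speed of pan above 0.6 m/s and contact force between pan and the fingers below 0.05 N).
It fails at once if the can tray or the bottle was moved by more than 30 mm (distance of any of can_tray, bottle from where it was at the start of the episode above 0.03 m).
It also fails if it takes over 66 s, if anything falls off the work surface, if the arm or the gripper's body presses on something with over 40 N, if the wrist force passes 120 N, or if a joint passes its speed limit or range.

## Robot

A 6-joint arm with a two-finger parallel gripper is mounted at the origin on the work surface. World frame = base frame: x ahead of the robot, y to its left, z up, the work surface at z = 0. Lengths are in m, angles in rad, forces in N, time in s.
With the tool pointing down it reaches from about 0.25 to 0.8 m from the base axis. Payload 3.9 kg.
Tool frame: the origin (TCP) lies at the very end of the fingers, on their centre line; the grasp point (between the pads) lies ctrl.grip_point_offset behind it (ctrl.grip_point_offset is the distance from the TCP to the grasp point, in m); z points along the fingers, y is the line along which they close (so a half turn about z gives the same grasp; the last joint's range is limited). The gripper opens to 85 mm and grips with 20 to 120 N. Pads are 22 mm wide; open, the fingers measure 114 mm over their backs; the gripper's body (76 mm by 85 mm) begins 54 mm behind the grasp point. The pads swing forward as they close: fully open they stand 13 mm farther back than shut.
Start: joints at [1.148, 0.26, -0.138, 1.173, 0, 1.571], TCP at [0.215, 0.479, 0.202] pointing down, gripper open.
Joint ranges: [-2.78, 2.78], [-0.83, 1.72], [-1.28, 1.37], [-1.9, 2.12], [-1.57, 1.48], [-3.14, 3.14]. Speed limits (rad/s): [2.57, 2.57, 3.14, 3.14, 3.14, 3.14].

## Interface

Orientations are given as a unit quaternion [x, y, z, w].
In Python, from station import ctrl gives the robot as it stands.
- The arm moves only by the tool apply_moves, never from a script. Its argument "series" is a list of rows, each a list of 3 entries, a list of its own where there are three numbers: the shift along the tool's x, y, z in cm, then the turn, a rotation vector about the tool's x, y, z in degrees, then the closure, from -1 (fully open) to 1 (shut). A call has 1 to 10 rows; each row is the pose to reach, as a shift and turn from the pose commanded when the call began, along the tool's axes at that moment; what a row does not reach only later rows make up. A row lasts 1/8 s, in which the tool goes at most 62.5 mm and 10.7 degrees, less where a joint would pass 70% of its speed; a pose out of reach is approached as far as the arm can. A call with a gripper value outside its range is refused whole. The fingers move at their own pace and stop on an object; "newtons" is the grip in N (left out, the last holds). Time passes only in rows, so rows that repeat a pose let the fingers close. It gives the time, the measured TCP pose, the force, the opening and the grip force at its end, in the units of the state.
- ctrl.state(): the state, without advancing time (a new reading comes with each control period).
- ctrl.capture(name): name is "scene" or "top"; returns the picture (384x512x3 uint8, red, green, blue); there is no depth.
- ctrl.calibration(name): a dict with "fovy" (degrees; the focal length in pixels is half the picture's height over the tangent of half this angle, whatever the lens; pixels are square), "cx", "cy" (the principal point, pixels), "T" (4x4, takes a point from camera to world coordinates). Camera axes: x right, y up, looking along -z (the intrinsics and any distortion apply to the point x, -y, -z); pixel columns grow to the right and rows downward; lengths in m; the calibration is good to about 2 mm. A picture is of the moment at which its call begins. calibration takes no time and is no camera call.
- ctrl.close_job(): hands the job in; it is judged then, once.
The state is a dict: "clock": time; "q": joint angles; "qd": joint speeds; "tau": joint torques, N m; "tcp_pos": TCP position; "orientation": TCP orientation; "wrist_force": force on the tool from outside, world axes, zero at the start; "ft_torque": the same for the moment, N m; "gripper_width": finger opening in m; "gripper_force": force on a finger pad.
Only numpy, scipy, OpenCV 4.12 (cv2) and the standard library are available. Lean on these libraries where they do the work, as an engineer would, in place of code of your own. Each camera call takes 0.05 s, during which the arm holds its last target. There are 200 camera calls.

## Working session

There is one attempt and no reset: what is moved stays moved. The work goes in short steps, Python scripts to look and compute and a tool call to move; the robot and the scene stay as the last step left them, time stands still between calls to the robot, and variables do not carry over. Pictures are saved under pics/ and viewed, at most 10 in all, crops included, and the job is handed in when it is done.

Besides the shell and the picture viewer there is one more tool, called after ">>>" in YAML: its name, and indented under it one key for each argument. apply_moves: Moves the arm, as the interface text tells. Its arguments: {"type":"object","properties":{"series":{"type":"array"},"newtons":{"type":"number"}},"required":["series"]}

```bash
ls; mkdir -p pics
python3 - <<'E'
from station import ctrl
import cv2,numpy as np
print(ctrl.state(), ctrl.grip_point_offset)
ims=[]
for n in("scene","top"):
    im=ctrl.capture(n); c=ctrl.calibration(n); print(n,c)
    cv2.imwrite(f"pics/{n}0.png",im[:,:,::-1])
E
```

```text
pics
{'clock': 0.0, 'q': array([ 1.14799581e+00,  2.60702397e-01, -1.39392878e-01,  1.17269918e+00,
       -4.42142088e-06,  1.57079297e+00]), 'qd': array([ 9.49476393e-05, -4.83385295e-04, -1.41987519e-03, -6.48965666e-04,
       -3.24392945e-04, -6.34918094e-04]), 'tau': array([ 7.35785998e-04, -4.05676854e+01,  2.53921491e+01,  1.87536998e-02,
        1.52095663e-05, -3.04035304e-06]), 'tcp_pos': array([0.21510947, 0.47808551, 0.20154632]), 'orientation': array([ 2.09827444e-01,  9.77737923e-01, -9.77285586e-04, -2.07472757e-04]), 'wrist_force': array([ 0.24867018, -0.68007181, -0.27255872]), 'ft_torque': array([ 0.00736186, -0.0144603 , -0.02636952]), 'gripper_force': 0.0, 'gripper_width': 0.08550055495199356} 0.0187
scene {'fovy': 53.059523562277874, 'cx': 259.689304570703, 'cy': 193.03256623635596, 'T': array([[-0.7006751 , -0.57213709,  0.42627873,  0.96932262],
       [ 0.71342504, -0.55437639,  0.4285925 ,  0.33523359],
       [-0.00889481,  0.60442201,  0.79661466,  1.02621628],
       [ 0.        ,  0.        ,  0.        ,  1.        ]])}
top {'fovy': 47.36012256604534, 'cx': 258.0362405516033, 'cy': 191.1760377243308, 'T': array([[ 6.80068332e-03,  9.82015689e-01, -1.88676807e-01,
         2.18891631e-01],
       [-9.99976848e-01,  6.72236551e-03, -1.05501824e-03,
        -1.27056101e-01],
       [ 2.32309991e-04,  1.88679613e-01,  9.82038670e-01,
         1.62856256e+00],
       [ 0.00000000e+00,  0.00000000e+00,  0.00000000e+00,
         1.00000000e+00]])}
```

View pics/scene0.png

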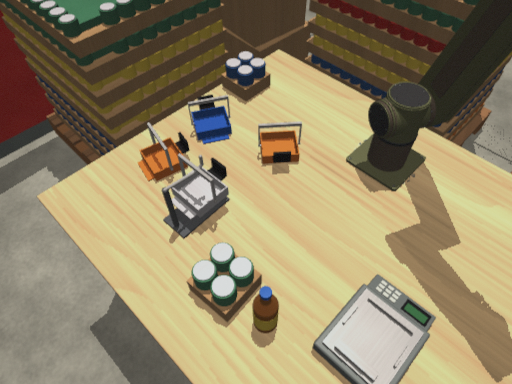

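View pics/top0.png

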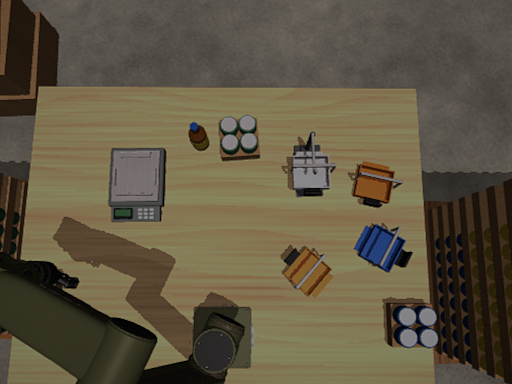

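The picture shows these pan-like objects (top-view pixels): silver pan on the dark stand (311,172), orange look-alikes (375,183) and (307,270), and a blue one (381,247). By the description I choose the silver pan. The scale is at (137,180), the can tray at (239,137) and the bottle at (198,135). One close crop to check.

Run:
```python
import cv2,numpy as np
t=cv2.imread("pics/top0.png");s=cv2.imread("pics/scene0.png")
a=cv2.resize(t[120:210,270:350],None,fx=5,fy=5,interpolation=cv2.INTER_CUBIC) #400x450
b=cv2.resize(s[145:235,155:235],None,fx=5,fy=5,interpolation=cv2.INTER_CUBIC)
cv2.imwrite("pics/crop_pan.png",np.hstack([a,b]))
a=cv2.resize(t[140:230,100:175],None,fx=5,fy=5,interpolation=cv2.INTER_CUBIC)
b=cv2.resize(s[270:384,310:440],None,fx=3,fy=3,interpolation=cv2.INTER_CUBIC)
b=cv2.copyMakeBorder(b,0,450-b.shape[0],0,0,cv2.BORDER_CONSTANT)
cv2.imwrite("pics/crop_scale.png",np.hstack([a,b]))
```

```text
(no output)
```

View pics/crop_pan.png

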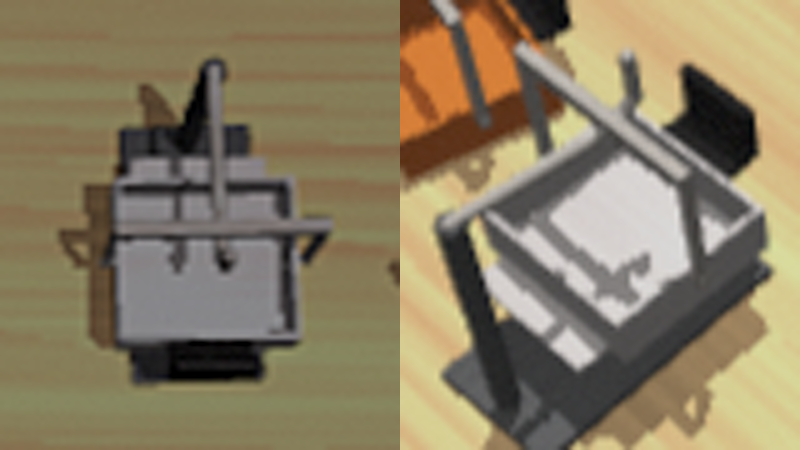

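View pics/crop_scale.png

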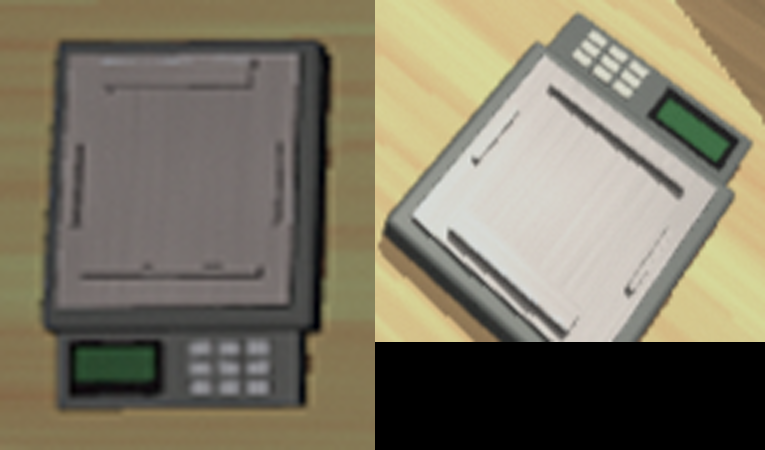

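The crop confirms the silver pan hanging on the dark hook, black grip toward the robot, rear toward the post. Bail bar ends are at top px (291.8,165.2) and (336.2,165.2); scene px (179,155) and (213,180). The scale shows its keypad toward the robot, its lip at top px (121–150,157.5) and its curb at (116–152,194.7).

```bash
cat > h.py <<'E'
from station import ctrl
import numpy as np, cv2
from scipy.spatial.transform import Rotation as R
def ray(n,uv):
    c=ctrl.calibration(n);T=c["T"];f=192/np.tan(np.radians(c["fovy"]/2))
    d=np.array([(uv[0]-c["cx"])/f,-(uv[1]-c["cy"])/f,-1]);return T[:3,3],T[:3,:3]@d
def onz(n,uv,z):
    o,d=ray(n,uv);return o+d*(z-o[2])/d[2]
def tri(a,b):
    (o1,d1),(o2,d2)=ray("top",a),ray("scene",b)
    s=np.linalg.lstsq(np.c_[d1,-d2],o2-o1,rcond=None)[0]
    p,q=o1+s[0]*d1,o2+s[1]*d2;return (p+q)/2,np.linalg.norm(p-q)
def proj(n,p):
    c=ctrl.calibration(n);T=c["T"];f=192/np.tan(np.radians(c["fovy"]/2))
    v=T[:3,:3].T@(np.asarray(p)-T[:3,3]);return np.array([c["cx"]-f*v[0]/v[2],c["cy"]+f*v[1]/v[2]])
E
python3 - <<'E'
from h import *
np.set_printoptions(precision=4,suppress=True)
def tc(x,y,ox=270,oy=120,k=5):return ((x+.5)/k-.5+ox,(y+.5)/k-.5+oy)
bars_t=[tc(108,226),tc(332,226)]
sc=lambda x,y:tc(x-400,y,155,145)
print("bar top",[onz("top",p,.192) for p in bars_t])
print("bar scene",[onz("scene",p,.192) for p in (sc(518,48),sc(690,175))])
print("tri",tri(bars_t[0],sc(518,48)),tri(bars_t[1],sc(690,175)))
print("tri swapped",tri(bars_t[1],sc(518,48)),tri(bars_t[0],sc(690,175)))
print("post top",tri(tc(215,65),sc(448,222)))
print("rim corners top .10",[onz("top",tc(*p),.10) for p in((116,180),(298,180),(300,342),(116,345))])
print("grip top",[onz("top",tc(*p),.14) for p in((133,378),(264,378))])
s=lambda x,y:tc(x,y,100,140)
print("lip edge .077",[onz("top",s(*p),.077) for p in((105,88),(252,87))])
print("curb",[onz("top",s(*p),.074) for p in((80,275),(262,272))])
print("guides",[onz("top",s(*p),.07) for p in((78,145),(74,228),(281,143),(279,222))])
print("plat",[onz("top",s(*p),.06) for p in((68,55),(300,53),(293,305),(57,305))])
z=lambda x,y:tc(x-375,y,310,270,3)
print("curb scene",[onz("scene",z(*p),.067) for p in((550,90),(682,192))])
print("backstop scene",[onz("scene",z(*p),.067) for p in((450,235),(562,335))])
print("guides scene",[onz("scene",z(*p),.07) for p in((518,112),(476,162),(666,232),(630,292))])
E
```

```text
bar top [array([ 0.5865, -0.237 ,  0.192 ]), array([ 0.5875, -0.3885,  0.192 ])]
bar scene [array([ 0.5878, -0.3876,  0.192 ]), array([ 0.581 , -0.2414,  0.192 ])]
tri (array([ 0.6008, -0.2629,  0.2871]), np.float64(0.09904908719256657)) (array([ 0.5701, -0.3529,  0.115 ]), np.float64(0.11878195779488948))
tri swapped (array([ 0.5875, -0.3884,  0.1913]), np.float64(0.0004158860577432209)) (array([ 0.5845, -0.2364,  0.1994]), np.float64(0.0001702408260181916))
post top (array([ 0.6982, -0.3097,  0.1967]), np.float64(0.0026309457653126275))
rim corners top .10 [array([ 0.6443, -0.2501,  0.1   ]), array([ 0.6452, -0.3815,  0.1   ]), array([ 0.5258, -0.3801,  0.1   ]), array([ 0.5228, -0.2491,  0.1   ])]
grip top [array([ 0.4916, -0.2575,  0.14  ]), array([ 0.4922, -0.348 ,  0.14  ])]
lip edge .077 [array([0.6403, 0.3789, 0.077 ]), array([0.6418, 0.2713, 0.077 ])]
curb [array([0.5015, 0.3887, 0.074 ]), array([0.5046, 0.2574, 0.074 ])]
guides [array([0.5989, 0.3981, 0.07  ]), array([0.5369, 0.3968, 0.07  ]), array([0.6014, 0.2496, 0.07  ]), array([0.5424, 0.248 , 0.07  ])]
plat [array([0.67  , 0.4136, 0.06  ]), array([0.6728, 0.2414, 0.06  ]), array([0.4829, 0.2371, 0.06  ]), array([0.4817, 0.4086, 0.06  ])]
curb scene [array([0.508 , 0.2618, 0.067 ]), array([0.5048, 0.3885, 0.067 ])]
backstop scene [array([0.6634, 0.2744, 0.067 ]), array([0.6621, 0.3801, 0.067 ])]
guides scene [array([0.5444, 0.2539, 0.07  ]), array([0.6032, 0.2541, 0.07  ]), array([0.5426, 0.3958, 0.07  ]), array([0.601 , 0.3999, 0.07  ])]
```

>>> apply_moves:
  series:
    - [[-64.7,-53.4,-7.8],[0,0,65.8],-1]
    - [[-64.7,-53.4,-7.8],[0,0,65.8],-1]
    - [[-64.7,-53.4,-7.8],[0,0,65.8],-1]
    - [[-64.7,-53.4,-7.8],[0,0,65.8],-1]
    - [[-64.7,-53.4,-7.8],[0,0,65.8],-1]
    - [[-64.7,-53.4,-7.8],[0,0,65.8],-1]
    - [[-64.7,-53.4,-7.8],[0,0,65.8],-1]
    - [[-64.7,-53.4,-7.8],[0,0,65.8],-1]
    - [[-64.7,-53.4,-7.8],[0,0,65.8],-1]
    - [[-64.7,-53.4,-7.8],[0,0,65.8],-1]

```text
clock: 1.35
tcp_pos: [0.4909, -0.0814, 0.2602]
orientation: [0.707, 0.707, 0.0, -0.0]
wrist_force: [1.6, 1.5, -0.2]
gripper_width: 0.0852
gripper_force: 0.0
```

```bash
cat >> h.py <<'E'
def need(p,tilt=0.,yaw=0.):
    """shift (cm, tool axes) and turn (deg) from the present pose to TCP p; tilt = pan rear down, yaw about world z"""
    s=ctrl.state();Rc=R.from_quat(s["orientation"])
    Rt=R.from_euler("ZY",[yaw,tilt])*R.from_matrix(np.array([[0,1,0],[1,0,0],[0,0,-1.]]))
    print("t",s["clock"],"tcp",s["tcp_pos"].round(4),"shift",(Rc.inv().apply(np.array(p)-s["tcp_pos"])*100).round(2),
      "turn",np.degrees((Rc.inv()*Rt).as_rotvec()).round(1),"F",s["wrist_force"].round(1),"w",round(s["gripper_width"],4),"q",s["q"].round(2))
E
python3 -c "
from h import *
need([.586,-.273,.28])
for u in((307,248),(283,251),(330,290)): print(onz('top',u,.04))
print('tray',onz('top',(239,122),.11),onz('top',(258,157),.0),'bottle',onz('top',(198,150),0))"
```

```text
t 1.35 tcp [ 0.4909 -0.0814  0.2602] shift [-19.15   9.52  -1.99] turn [-0. -0. -0.] F [ 1.6  1.5 -0.2] w 0.0852 q [-0.16  0.19 -0.07  1.3   0.    1.41]
[ 0.31671141 -0.30328098  0.04      ]
[ 0.30539014 -0.21671808  0.04      ]
[ 0.16947418 -0.38262024  0.04      ]
tray [ 0.76675753 -0.05434012  0.11      ] [ 0.66560972 -0.12425701  0.        ] bottle [6.91935186e-01 1.07376374e-01 2.22044605e-16]
```

>>> apply_moves:
  series:
    - [[-6,3,-2],[0,0,0],-1]
    - [[-12,6,-2],[0,0,0],-1]
    - [[-17,8.5,-2],[0,0,0],-1]
    - [[-19.2,9.5,-2],[0,0,0],-1]
    - [[-19.2,9.5,0],[0,0,0],-1]
    - [[-19.2,9.5,3],[0,0,0],-1]
    - [[-19.2,9.5,6],[0,0,0],-1]
    - [[-19.2,9.5,8.3],[0,0,0],-1]
    - [[-19.2,9.5,9.3],[0,0,0],-1]
    - [[-19.2,9.5,9.3],[0,0,0],-1]

```text
clock: 2.6
tcp_pos: [0.585, -0.2712, 0.1666]
orientation: [0.707, 0.707, -0.0, -0.001]
wrist_force: [-0.3, 0.7, 0.2]
gripper_width: 0.0852
gripper_force: 0.0
```

Run:
```python
from h import *
need([.586,-.273,.167])
a=ctrl.capture("top")[110:210,260:360,::-1];b=ctrl.capture("scene")[115:215,150:250,::-1]
cv2.imwrite("pics/grasp.png",cv2.resize(np.hstack([a,b]),None,fx=4,fy=4,interpolation=cv2.INTER_CUBIC))
```

```text
t 2.6 tcp [ 0.585  -0.2712  0.1666] shift [-0.18  0.1  -0.04] turn [-0.1 -0.  -0. ] F [-0.3  0.7  0.2] w 0.0852 q [-0.43  0.48  0.11  1.2   0.    1.14]
```

View pics/grasp.png

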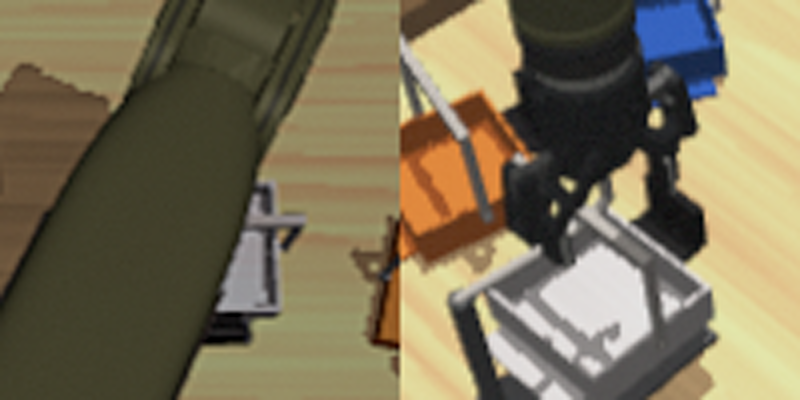

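The fingers straddle the bail bar, to the robot side of the hook. The crop shows them at about (555,215) and (675,225). Closing now.

>>> apply_moves:
  series:
    - [[0,0,0],[0,0,0],0.3]
    - [[0,0,0],[0,0,0],0.6]
    - [[0,0,0],[0,0,0],0.8]
    - [[0,0,0],[0,0,0],1]
    - [[0,0,0],[0,0,0],1]
    - [[0,0,0],[0,0,0],1]
  newtons: 110

```text
clock: 3.45
tcp_pos: [0.5854, -0.2714, 0.1672]
orientation: [0.707, 0.707, -0.0, -0.0]
wrist_force: [0.1, -0.2, -0.1]
gripper_width: -0.0001
gripper_force: 0.0
```

Run:
```python
from h import *
need([.586,-.273,.167])
b=ctrl.capture("scene")[125:215,150:250,::-1]
cv2.imwrite("pics/grasp2.png",cv2.resize(b,None,fx=6,fy=6,interpolation=cv2.INTER_CUBIC))
```

```text
t 3.45 tcp [ 0.5854 -0.2714  0.1672] shift [-0.16  0.06  0.02] turn [-0. -0. -0.] F [ 0.1 -0.2 -0.1] w -0.0001 q [-0.43  0.48  0.11  1.2   0.    1.14]
```

View pics/grasp2.png

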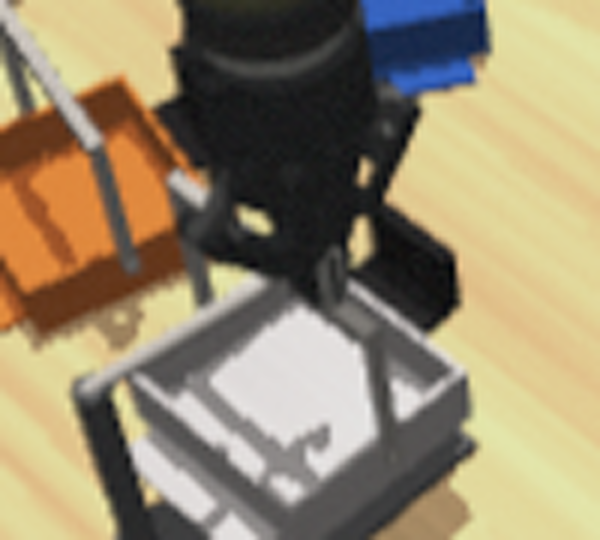

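Run:
```python
from h import *
for n,p in dict(tcp=(.5854,-.2714,.167),gp=(.5854,-.2714,.186),barNear=(.586,-.239,.193),barAt=(.586,-.2714,.193),barFar=(.586,-.388,.193),blockTop=(.5,-.313,.14)).items():
    q=proj("scene",p);print(n,q.round(1),((q-[150,125])*6).round())
```

```text
tcp [205.5 180.3] [333. 332.]
gp [204.7 176.1] [328. 307.]
barNear [211.8 180.8] [371. 335.]
barAt [204.2 174.6] [325. 298.]
barFar [178.5 153.6] [171. 171.]
blockTop [218.8 163.1] [413. 228.]
```

Run:
```python
from h import *
for x in(.54,.63):
  for z in(.167,.18,.2): print(x,z,proj("scene",(x,-.2714,z)).round(1))
print("observed +x (190,180), -x (222.5,177.5)")
g=cv2.cvtColor(cv2.imread("pics/grasp2.png"),cv2.COLOR_BGR2GRAY)
print(g[200:400:12,270:420:10])
```

```text
0.54 0.167 [217.3 171.7]
0.54 0.18 [216.8 168.8]
0.54 0.2 [216.2 164.2]
0.63 0.167 [193.5 189.1]
0.63 0.18 [192.8 186.3]
0.63 0.2 [191.8 181.8]
observed +x (190,180), -x (222.5,177.5)
[[ 27  29  29  27  23  26  26  27  28  30  28  20 178 204 201]
 [ 34  23  24  26  27  33  27  24  24  36  30  29  36 110 195]
 [128  20  27  23  26  29  26  28  40 202  78  21  26  40  62]
 [ 59  32  32  25  23  28  28  22 101 215 112  20  16  22  35]
 [ 33  34  29  28  29  30  55  52 151 212 137  27  19  17  14]
 [ 23  26  28  27  23  46  52  65 106 158  46  23  17  18  21]
 [ 31  27  27  29  28  69  52  69  37  42  36  30  23  23  14]
 [ 93  75  50  26  22  65  64  50 142 102  38  40  29  26  23]
 [ 79  82  73  66  27  47  70  50  83 165 162  59  39  39  28]
 [ 83  97 127 190 106  66  79 107 114  95 104 167 136  47  41]
 [111 187 220 224 223 194  92  88 120 123 106  91 157 162  85]
 [222 223 223 223 223 224 225 164  77 107 102  78  86  98 177]
 [222 222 223 223 224 223 224 224 190 136  74  79  84  86  90]
 [223 223 223 223 224 224 223 224 223 199  84  73  98  86  86]
 [221 223 223 222 224 224 224 225 224 227  98  73 123 127  98]
 [221 221 223 223 224 223 225 224 224 233 114  73 142 178 136]
 [221 221 222 222 223 224 224 224 225 231 150  77 123 225 224]]
```

>>> apply_moves:
  series:
    - [[0,0,0],[0,0,0],0]
    - [[0,0,0],[0,0,0],-1]
    - [[0,0,0],[0,0,0],-1]
    - [[0.5,0,0],[0,0,0],-1]
    - [[0.8,0,0],[0,0,0],-1]
    - [[0.8,0,0.5],[0,0,0],-1]
    - [[0.8,0,1.0],[0,0,0],-1]
    - [[0.8,0,1.5],[0,0,0],-1]
    - [[0.8,0,1.5],[0,0,0],-1]

```text
clock: 4.62
tcp_pos: [0.585, -0.2633, 0.1514]
orientation: [0.707, 0.707, -0.0, -0.001]
wrist_force: [0.3, -0.7, 1.0]
gripper_width: 0.0853
gripper_force: 0.0
```

>>> apply_moves:
  series:
    - [[0,0,0],[0,0,0],0.2]
    - [[0,0,0],[0,0,0],0.5]
    - [[0,0,0],[0,0,0],0.7]
    - [[0,0,0],[0,0,0],1]
    - [[0,0,0],[0,0,0],1]
    - [[0,0,0],[0,0,0],1]
  newtons: 110

```text
clock: 5.38
tcp_pos: [0.5856, -0.2635, 0.1525]
orientation: [0.707, 0.707, 0.0, 0.0]
wrist_force: [-0.1, 0.4, 1.9]
gripper_width: 0.0067
gripper_force: 110.0
```

>>> apply_moves:
  series:
    - [[0,0,0],[0,0,0],0.3]
    - [[0,0,0],[0,0,0],-0.3]
    - [[0,0,0],[0,0,0],-0.3]
    - [[0.2,0,0.5],[0,0,0],-0.3]
    - [[0.2,0,0.9],[0,0,0],-0.3]
    - [[0.2,0,0.9],[0,0,0],0.3]
    - [[0.2,0,0.9],[0,0,0],1]
    - [[0.2,0,0.9],[0,0,0],1]
    - [[0.2,0,0.9],[0,0,0],1]
    - [[0.2,0,0.9],[0,0,0],1]
  newtons: 110

```text
clock: 6.62
tcp_pos: [0.5855, -0.2615, 0.1435]
orientation: [0.707, 0.707, 0.0, 0.0]
wrist_force: [-0.8, 0.2, 2.4]
gripper_width: 0.0072
gripper_force: 107.6
```

>>> apply_moves:
  series:
    - [[0,0,-0.4],[0,0,0],1]
    - [[0,0,-1.0],[0,0,0],1]
    - [[0,0,-1.8],[0,0,0],1]
    - [[0,0,-2.6],[0,0,0],1]
    - [[0,0,-3.4],[0,0,0],1]
    - [[0,0,-4.2],[0,0,0],1]
    - [[0,0,-4.9],[0,0,0],1]
    - [[0,0,-5.3],[0,0,0],1]
    - [[0,0,-5.5],[0,0,0],1]
    - [[0,0,-5.5],[0,0,0],1]

```text
clock: 7.88
tcp_pos: [0.5855, -0.2614, 0.1982]
orientation: [0.707, 0.707, -0.0, -0.0]
wrist_force: [-0.4, -0.5, -3.8]
gripper_width: 0.0073
gripper_force: 107.5
```

Run:
```python
from h import *
need([.586,-.273,.167])
b=ctrl.capture("scene")[115:215,150:250,::-1]
cv2.imwrite("pics/lift.png",cv2.resize(b,None,fx=6,fy=6,interpolation=cv2.INTER_CUBIC))
```

```text
t 7.875 tcp [ 0.5855 -0.2614  0.1982] shift [-1.16  0.05  3.12] turn [-0. -0. -0.] F [-0.4 -0.5 -3.8] w 0.0073 q [-0.42  0.47  0.16  1.27  0.    1.15]
```

View pics/lift.png

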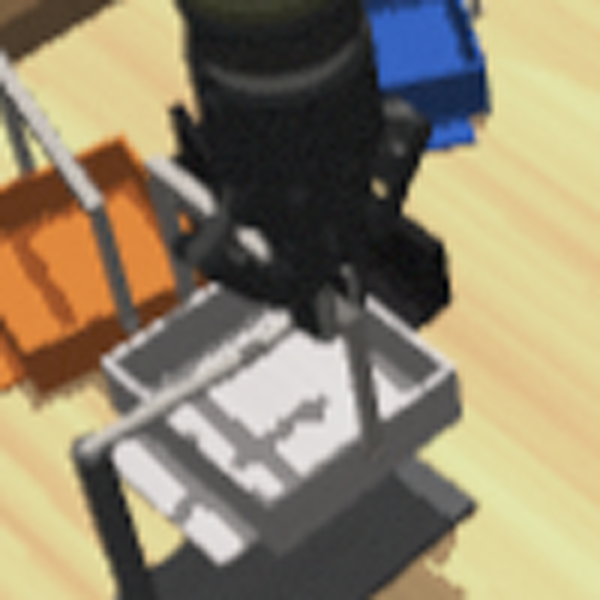

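The pan hangs level from the gripper, clear of the trough. Next I withdraw it.

>>> apply_moves:
  series:
    - [[0,-0.6,0],[0,0,0],1]
    - [[0,-1.8,0],[0,0,0],1]
    - [[0,-3.4,0],[0,0,0],1]
    - [[0,-5.2,0],[0,0,0],1]
    - [[0,-7.2,0],[0,0,0],1]
    - [[0,-9.2,0],[0,0,0],1]
    - [[0,-11.2,0],[0,0,0],1]
    - [[0,-13,0],[0,0,0],1]
    - [[0,-14.4,0],[0,0,0],1]
    - [[0,-15,0],[0,0,0],1]

```text
clock: 9.18
tcp_pos: [0.4343, -0.2612, 0.1985]
orientation: [0.707, 0.707, 0.0, -0.0]
wrist_force: [0.6, -0.0, -2.9]
gripper_width: 0.0078
gripper_force: 107.6
```

>>> apply_moves:
  series:
    - [[0.6,0,0],[0,0,0],1]
    - [[2,0,0],[0,0,0],1]
    - [[4.5,0,0],[0,0,0],1]
    - [[7.5,0,1],[0,0,0],1]
    - [[10.5,0,2],[0,0,0],1]
    - [[13.5,0,3],[0,0,0],1]
    - [[16.5,0,4],[0,0,0],1]
    - [[19,0,5],[0,0,0],1]
    - [[20.4,0,6],[0,0,0],1]
    - [[21,0,6.5],[0,0,0],1]

```text
clock: 10.42
tcp_pos: [0.4354, -0.0505, 0.1327]
orientation: [0.707, 0.708, -0.0, -0.0]
wrist_force: [0.4, -0.7, -4.6]
gripper_width: 0.0078
gripper_force: 107.6
```

Run:
```python
from h import *
need([.435,-.051,.1])
b=ctrl.capture("scene")[90:290,160:410,::-1]
cv2.imwrite("pics/hang.png",cv2.resize(b,None,fx=3,fy=3,interpolation=cv2.INTER_CUBIC))
```

```text
t 10.425 tcp [ 0.4354 -0.0505  0.1327] shift [-0.05 -0.04  3.27] turn [-0.   0.   0.1] F [ 0.4 -0.7 -4.6] w 0.0078 q [-0.12  0.16 -0.46  0.95 -0.    1.45]
```

View pics/hang.png

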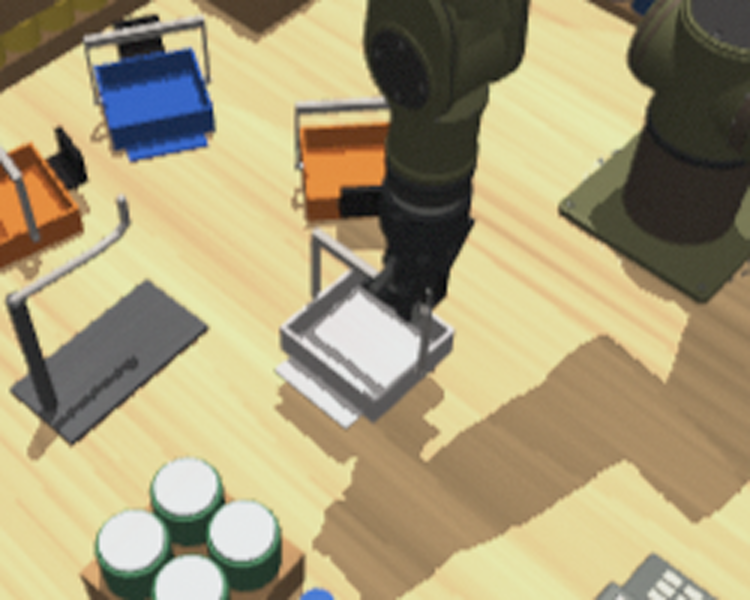

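The pan hangs freely, clear of the stand; its tongue is at crop (325,395) and the bench beneath is bare. Lowering it about 4.9 cm.

>>> apply_moves:
  series:
    - [[0,0,0.6],[0,0,0],1]
    - [[0,0,1.4],[0,0,0],1]
    - [[0,0,2.2],[0,0,0],1]
    - [[0,0,3.0],[0,0,0],1]
    - [[0,0,3.6],[0,0,0],1]
    - [[0,0,4.1],[0,0,0],1]
    - [[0,0,4.4],[0,0,0],1]
    - [[0,0,4.6],[0,0,0],1]
    - [[0,0,4.7],[0,0,0],1]
    - [[0,0,4.7],[0,0,0],1]

```text
clock: 11.72
tcp_pos: [0.4356, -0.0514, 0.0863]
orientation: [0.707, 0.707, 0.0, 0.0]
wrist_force: [-0.8, -0.0, -3.8]
gripper_width: 0.0075
gripper_force: 107.6
```

>>> apply_moves:
  series:
    - [[0,0,0.1],[0,0,0],1]
    - [[0,0,0.2],[0,0,0],1]
    - [[0,0,0.3],[0,0,0],1]
    - [[0,0,0.3],[0,0,0],1]

```text
clock: 12.22
tcp_pos: [0.4361, -0.0511, 0.0838]
orientation: [0.707, 0.707, 0.001, 0.0]
wrist_force: [-0.1, 2.2, 2.3]
gripper_width: 0.0079
gripper_force: 108.5
```

>>> apply_moves:
  series:
    - [[0,0,0.1],[0,0,0],1]
    - [[0,0,0.1],[0,0,0],0.7]
    - [[0,0,0.1],[0,0,0],0.3]
    - [[0,0,0.1],[0,0,0],-0.3]
    - [[0,0,0.1],[0,0,0],-1]
    - [[0,0,0.1],[0,0,0],-1]
    - [[0,0,-2],[0,0,0],-1]
    - [[0,0,-5],[0,0,0],-1]
    - [[0,0,-9],[0,0,0],-1]
    - [[0,0,-13],[0,0,0],-1]

```text
clock: 13.48
tcp_pos: [0.4353, -0.0514, 0.2143]
orientation: [0.707, 0.707, -0.0, -0.0]
wrist_force: [1.8, 0.4, -0.4]
gripper_width: 0.0857
gripper_force: 0.0
```

>>> apply_moves:
  series:
    - [[6,-4,-2],[0,0,0],-1]
    - [[12,-6,-2],[0,0,0],-1]
    - [[18,-8,-2],[0,0,0],-1]
    - [[23,-8,-2],[0,0,0],-1]
    - [[23,-8,-2],[0,0,0],-1]

```text
clock: 14.1
tcp_pos: [0.3551, 0.1826, 0.2333]
orientation: [0.704, 0.71, 0.001, -0.0]
wrist_force: [0.1, 0.3, 0.5]
gripper_width: 0.0853
gripper_force: 0.0
```

Run:
```python
from h import *
need([.435,-.051,.1])
s=ctrl.capture("scene")[:,:,::-1];t=ctrl.capture("top")[:,:,::-1]
cv2.imwrite("pics/s1.png",s);cv2.imwrite("pics/t1.png",t)
a=t[165:265,205:285];b=s[150:250,230:330]
cv2.imwrite("pics/stood.png",cv2.resize(np.hstack([a,b]),None,fx=4,fy=4,interpolation=cv2.INTER_CUBIC))
```

```text
t 14.1 tcp [0.3551 0.1826 0.2333] shift [-23.44   7.79  13.31] turn [ 0.  -0.1  0.5] F [0.1 0.3 0.5] w 0.0853 q [ 0.47  0.03 -0.34  1.2   0.    2.04]
```

View pics/stood.png

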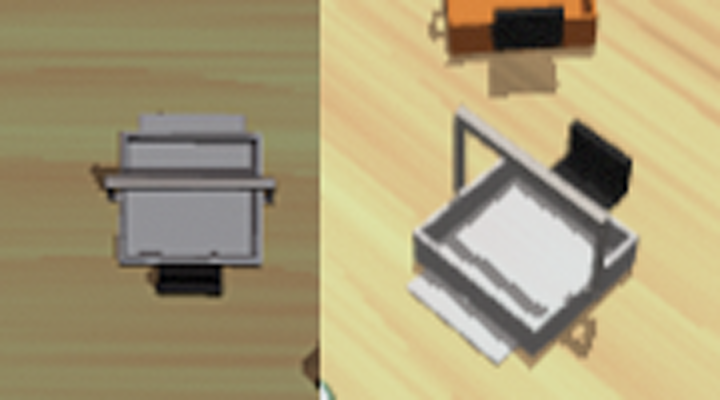

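The pan stands upright on the bare bench with its bail up, and the gripper is away. Grip at crop (188,282), rim corners (120,134), (263,133), (262,266) and (120,266).

Run:
```python
from h import *
t=lambda x,y:((x+.5)/4-.5+205,(y+.5)/4-.5+165)
s=lambda x,y:((x-320+.5)/4-.5+230,(y+.5)/4-.5+150)
np.set_printoptions(precision=4,suppress=True)
print("rim",[onz("top",t(*p),.04)[:2] for p in((120,134),(263,133),(262,266),(120,266))])
print("rim scene",[onz("scene",s(*p),.04)[:2] for p in((515,150),(415,237),(537,322),(636,238))])
print("tongue",[onz("top",t(*p),.004)[:2] for p in((140,114),(245,114))])
print("bar",[onz("top",t(*p),.133)[:2] for p in((106,182),(275,182))])
print("grip front",[onz("top",t(*p),.05)[:2] for p in((155,295),(221,295))])
print("grip scene top",[onz("scene",s(*p),.08)[:2] for p in((575,122),(630,162))])
```

```text
rim [array([ 0.4974, -0.0393]), array([ 0.4993, -0.171 ]), array([ 0.3767, -0.1702]), array([ 0.3758, -0.0413])]
rim scene [array([ 0.382 , -0.1686]), array([ 0.4996, -0.166 ]), array([ 0.4907, -0.0455]), array([ 0.3804, -0.0418])]
tongue [array([ 0.523 , -0.0559]), array([ 0.5237, -0.155 ])]
bar [array([ 0.439 , -0.0331]), array([ 0.44  , -0.1788])]
grip front [array([ 0.3489, -0.0738]), array([ 0.3493, -0.1331])]
grip scene top [array([ 0.3522, -0.1332]), array([ 0.3525, -0.0761])]
```

>>> apply_moves:
  series:
    - [[-5,-0.2,0],[0,0,0.5],-1]
    - [[-11,-0.2,0],[0,0,0.5],-1]
    - [[-17,-0.2,0],[0,0,0.5],-1]
    - [[-23,-0.2,0],[0,0,0.5],-1]
    - [[-27,-0.2,0],[0,0,0.5],-1]
    - [[-28.8,-0.2,1],[0,0,0.5],-1]
    - [[-28.8,-0.2,5],[0,0,0.5],-1]
    - [[-28.8,-0.2,9],[0,0,0.5],-1]
    - [[-28.8,-0.2,12],[0,0,0.5],-1]
    - [[-28.8,-0.2,12],[0,0,0.5],-1]

```text
clock: 15.45
tcp_pos: [0.3503, -0.11, 0.1116]
orientation: [0.712, 0.703, -0.001, -0.002]
wrist_force: [-0.5, 0.2, -0.3]
gripper_width: 0.0853
gripper_force: 0.0
```

```bash
python3 -c "
from h import *
need([.3535,-.105,.043],0,.006)"
```

```text
t 15.45 tcp [ 0.3503 -0.11    0.1116] shift [0.5  0.35 6.86] turn [-0.3 -0.1 -1.1] F [-0.5  0.2 -0.3] w 0.0853 q [-0.3   0.06 -0.64  0.88 -0.    1.28]
```

>>> apply_moves:
  series:
    - [[0.5,0.3,1.5],[0,0,-1.1],-1]
    - [[0.5,0.3,3],[0,0,-1.1],-1]
    - [[0.5,0.3,4.5],[0,0,-1.1],-1]
    - [[0.5,0.3,5.8],[0,0,-1.1],-1]
    - [[0.5,0.3,6.6],[0,0,-1.1],-1]
    - [[0.5,0.3,6.9],[0,0,-1.1],-1]
    - [[0.5,0.3,6.9],[0,0,-1.1],-1]

```text
clock: 16.32
tcp_pos: [0.3569, -0.1047, 0.0447]
orientation: [0.704, 0.71, 0.0, 0.0]
wrist_force: [-0.5, 0.0, -0.6]
gripper_width: 0.0854
gripper_force: 0.0
```

```bash
python3 -c "
from h import *
need([.3535,-.105,.043],0,.006)"
```

```text
t 16.325 tcp [ 0.3569 -0.1047  0.0447] shift [-0.02 -0.34  0.17] turn [0.  0.  0.2] F [-0.5  0.  -0.6] w 0.0854 q [-0.29  0.15 -0.75  0.67 -0.    1.28]
```

>>> apply_moves:
  series:
    - [[0,-0.3,0.1],[0,0,0.2],-1]
    - [[0,-0.3,0.1],[0,0,0.2],0.2]
    - [[0,-0.3,0.1],[0,0,0.2],0.6]
    - [[0,-0.3,0.1],[0,0,0.2],1]
    - [[0,-0.3,0.1],[0,0,0.2],1]
    - [[0,-0.3,0.1],[0,0,0.2],1]
    - [[0,-0.3,0.1],[0,0,0.2],1]
  newtons: 110

```text
clock: 17.2
tcp_pos: [0.3532, -0.1045, 0.0436]
orientation: [0.705, 0.709, -0.0, -0.0]
wrist_force: [-2.3, 0.5, 6.6]
gripper_width: 0.0057
gripper_force: 108.5
```

```bash
python3 -c "
from h import *
need([.3535,-.105,.043],0,.006)"
```

```text
t 17.2 tcp [ 0.3532 -0.1045  0.0436] shift [-0.05  0.03  0.06] turn [-0.  0.  0.] F [-2.3  0.5  6.6] w 0.0057 q [-0.29  0.15 -0.76  0.67 -0.    1.28]
```

>>> apply_moves:
  series:
    - [[0,0,-0.3],[0,0,0],1]
    - [[0,0,-0.8],[0,0,0],1]
    - [[0,0,-1.6],[0,0,0],1]
    - [[0,0,-2.8],[0,0,0],1]
    - [[0,0,-4.4],[0,0,0],1]
    - [[0,0,-6.2],[0,0,0],1]
    - [[0,0,-8.2],[0,0,0],1]
    - [[0,0,-10.2],[0,0,0],1]
    - [[0,0,-11.4],[0,0,0],1]
    - [[0,0,-12],[0,0,0],1]

```text
clock: 18.45
tcp_pos: [0.3537, -0.1045, 0.164]
orientation: [0.705, 0.709, 0.0, 0.0]
wrist_force: [0.7, -0.1, -4.4]
gripper_width: 0.0061
gripper_force: 108.8
```

Run:
```python
from h import *
need([.40,.3245,.2],.2,.02)
s=ctrl.capture("scene")[:,:,::-1];t=ctrl.capture("top")[:,:,::-1]
cv2.imwrite("pics/s2.png",s);cv2.imwrite("pics/t2.png",t)
# bright tongue/floor pixels: expected positions if level
o=np.array([.3532+.085,-.1045,.12])
for k,p in dict(tt_l=(.084,.05,.004),tt_r=(.084,-.05,.004),rr_l=(.06,.065,.04),rr_r=(.06,-.065,.04)).items(): print(k,proj("scene",o+p).round(1),proj("top",o+p).round(1))
```

```text
t 18.45 tcp [ 0.3537 -0.1045  0.164 ] shift [42.87  4.91 -3.61] turn [11.5 -0.1 -0.8] F [ 0.7 -0.1 -4.4] w 0.0061 q [-0.29  0.01 -0.54  1.02 -0.    1.28]
tt_l [275.1 219.3] [237.8 187.1]
tt_r [250.  199.2] [266.4 187.2]
rr_l [285.5 210. ] [232.9 191.8]
rr_r [251.9 184.1] [270.9 192.1]
```

```bash
cat >> h.py <<'E'
def tongue(n,img,box):
    x0,y0,x1,y1=box;h=cv2.cvtColor(img[y0:y1,x0:x1],cv2.COLOR_BGR2HSV)
    m=((h[...,1]<45)&(h[...,2]>60)).astype(np.uint8)
    c=max(cv2.findContours(m,cv2.RETR_EXTERNAL,cv2.CHAIN_APPROX_NONE)[0],key=cv2.contourArea)
    return cv2.approxPolyDP(c,2.0,True)[:,0]+[x0,y0],cv2.contourArea(c)
E
python3 - <<'E'
from h import *
s=cv2.imread("pics/s2.png");t=cv2.imread("pics/t2.png")
print(tongue("scene",s,(225,120,330,250)));print(tongue("top",t,(220,160,290,240)))
s=cv2.imread("pics/s1.png");print(tongue("scene",s,(225,160,330,250)))
E
```

```text
(array([[280, 162],
       [242, 189],
       [252, 198],
       [252, 202],
       [275, 220],
       [286, 217],
       [312, 190],
       [312, 185]]), 2296.0)
(array([[238, 188],
       [247, 193],
       [269, 193],
       [268, 196],
       [250, 195],
       [270, 200],
       [270, 192],
       [267, 192],
       [265, 187]]), 195.5)
(array([[265, 177],
       [264, 199],
       [253, 208],
       [256, 218],
       [252, 222],
       [274, 240],
       [290, 232],
       [307, 216],
       [309, 209]]), 1978.5)
```

```bash
cat >> h.py <<'E'
S=np.array([.5715,.3245,.060]);YAW=.02;OFF=np.array([.169,0,-.0436])
def tip(d,tilt):
    """d: tongue tip in seat frame (mm)"""
    tgt=S+R.from_euler("z",YAW).apply(np.array(d)/1e3)
    need(tgt-R.from_euler("ZY",[YAW,tilt]).apply(OFF),tilt,YAW)
def where():
    s=ctrl.state();Rp=R.from_quat(s["orientation"])*R.from_matrix(np.array([[0,1,0],[1,0,0],[0,0,-1.]])).inv()
    e=Rp.as_euler("ZYX")
    print("t",s["clock"],"tip in seat mm",(R.from_euler("z",-YAW).apply(s["tcp_pos"]+Rp.apply(OFF)-S)*1e3).round(1),"yaw,tilt,roll",e.round(3),"F",s["wrist_force"].round(1),"w",round(s["gripper_width"],4))
E
python3 -c "
from h import *
where();tip((40,0,70),.22)"
```

```text
t 18.55 tip in seat mm [ -57.3 -426.8   60.1] yaw,tilt,roll [ 0.007 -0.001 -0.   ] F [ 0.4  0.3 -4.1] w 0.0056
t 18.55 tcp [ 0.3538 -0.1045  0.1636] shift [42.6  10.52 -4.58] turn [12.6 -0.1 -0.8] F [ 0.4  0.3 -4.1] w 0.0056 q [-0.29  0.02 -0.54  1.02  0.    1.28]
```

>>> apply_moves:
  series:
    - [[1,0,-0.5],[0,0,0],1]
    - [[3,0.4,-1.2],[0,0,0],1]
    - [[6,1,-2],[1,0,0],1]
    - [[10,2,-3],[2,0,0],1]
    - [[14.5,3,-4],[4,0,0],1]
    - [[19,4,-4.6],[6,0,-0.3],1]
    - [[23.5,5,-4.6],[8,0,-0.4],1]
    - [[28,6,-4.6],[10,0,-0.6],1]
    - [[32,7,-4.6],[11.5,0,-0.8],1]
    - [[35,8,-4.6],[12.6,0,-0.8],1]

```text
clock: 19.8
tcp_pos: [0.4311, 0.2487, 0.2085]
orientation: [0.695, 0.711, -0.078, -0.078]
wrist_force: [0.8, -0.3, -3.8]
gripper_width: 0.0057
gripper_force: 108.8
```

```bash
python3 -c "
from h import *
where();tip((45,0,50),.22)"
```

```text
t 19.8 tip in seat mm [ 13.3 -72.5  68.8] yaw,tilt,roll [0.022 0.222 0.002] F [ 0.8 -0.3 -3.8] w 0.0057
t 19.8 tcp [0.4311 0.2487 0.2085] shift [7.29 3.51 1.18] turn [-0.1 -0.1  0.1] F [ 0.8 -0.3 -3.8] w 0.0057 q [0.46 0.37 0.02 1.41 0.09 2.  ]
```

>>> apply_moves:
  series:
    - [[1.5,0.7,0.2],[0,0,0],1]
    - [[3.5,1.7,0.5],[0,0,0],1]
    - [[5.5,2.6,0.9],[0,0,0],1]
    - [[7,3.3,1.2],[0,0,0],1]
    - [[7.3,3.5,1.2],[0,0,0],1]
    - [[7.3,3.5,1.2],[0,0,0],1]

```text
clock: 20.55
tcp_pos: [0.4613, 0.3195, 0.19]
orientation: [0.696, 0.71, -0.078, -0.077]
wrist_force: [0.2, -0.2, -2.9]
gripper_width: 0.0059
gripper_force: 108.8
```

Run:
```python
from h import *
where()
s=ctrl.capture("scene")[:,:,::-1];t=ctrl.capture("top")[:,:,::-1]
cv2.imwrite("pics/s3.png",s);cv2.imwrite("pics/t3.png",t)
a=cv2.resize(t[140:230,100:175],None,fx=5,fy=5,interpolation=cv2.INTER_CUBIC)
b=cv2.resize(s[264:384,310:440],None,fx=3.2,fy=3.2,interpolation=cv2.INTER_CUBIC)
b=cv2.copyMakeBorder(b,0,450-b.shape[0],0,0,cv2.BORDER_CONSTANT)
cv2.imwrite("pics/approach.png",np.hstack([a,b]))
st=ctrl.state();Rp=R.from_quat(st["orientation"])*R.from_matrix(np.array([[0,1,0],[1,0,0],[0,0,-1.]])).inv()
for k,p in dict(ttl=(.169,.05,-.0396),ttr=(.169,-.05,-.0396),rrl=(.145,.065,-.0036),rrr=(.145,-.065,-.0036)).items():
    w=st["tcp_pos"]+Rp.apply(p);q=proj("scene",w);u=proj("top",w)
    print(k,"top crop",((u-[100,140])*5+2).round(),"scene crop",((q-[310,264])*3.2+[376,1]).round())
```

```text
t 20.55 tip in seat mm [45.1 -2.7 50.5] yaw,tilt,roll [0.02  0.22  0.001] F [ 0.2 -0.2 -2.9] w 0.0059
ttl top crop [ 96. 106.] scene crop [618. 302.]
ttr top crop [236. 105.] scene crop [500. 204.]
rrl top crop [ 55. 113.] scene crop [665. 285.]
rrr top crop [242. 111.] scene crop [505. 155.]
```

View pics/approach.png

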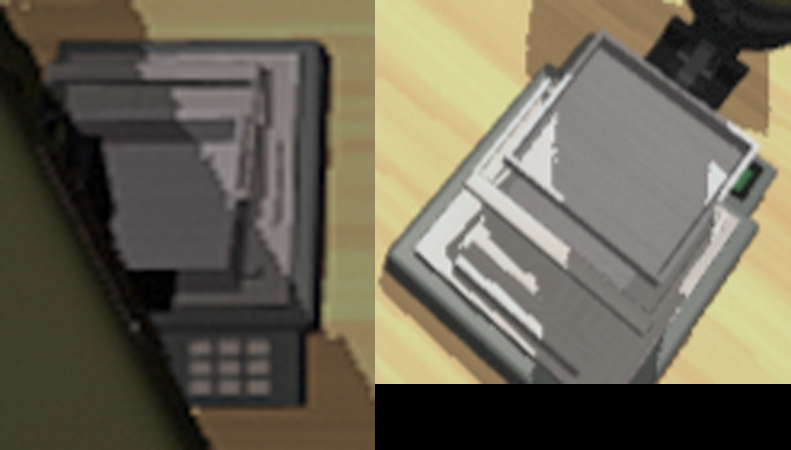

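The pan is over the seat, tilted rear down. Its rear rim corners are at crop (507,157) and (660,283), within about 2 mm of prediction. The bail has folded back over the rear, which is allowed.

```bash
python3 -c "
from h import *
tip((58,0,20),.22);tip((59,0,5),.22)"
```

```text
t 20.65 tcp [0.4612 0.3192 0.1903] shift [0.31 1.94 2.73] turn [ 0.  -0.1  0. ] F [ 0.1 -0.4 -4. ] w 0.0059 q [0.54 0.48 0.15 1.43 0.11 2.08]
t 20.65 tcp [0.4612 0.3192 0.1903] shift [0.31 2.36 4.18] turn [ 0.  -0.1  0. ] F [ 0.1 -0.4 -4. ] w 0.0059 q [0.54 0.48 0.15 1.43 0.11 2.08]
```

>>> apply_moves:
  series:
    - [[0.1,0.4,0.5],[0,0,0],1]
    - [[0.2,0.9,1.2],[0,0,0],1]
    - [[0.3,1.5,2.0],[0,0,0],1]
    - [[0.3,1.9,2.7],[0,0,0],1]
    - [[0.3,2.1,3.2],[0,0,0],1]
    - [[0.3,2.2,3.6],[0,0,0],1]
    - [[0.3,2.3,3.9],[0,0,0],1]
    - [[0.3,2.4,4.1],[0,0,0],1]
    - [[0.3,2.4,4.1],[0,0,0],1]

```text
clock: 21.78
tcp_pos: [0.4758, 0.3232, 0.1449]
orientation: [0.696, 0.71, -0.078, -0.077]
wrist_force: [-0.8, -0.2, -3.1]
gripper_width: 0.0056
gripper_force: 108.7
```

```bash
python3 -c "
from h import *
where();tip((59,0,4),.22);tip((80,0,4),.22)"
```

```text
t 21.775 tip in seat mm [59.7  0.8  5.5] yaw,tilt,roll [0.021 0.22  0.002] F [-0.8 -0.2 -3.1] w 0.0056
t 21.775 tcp [0.4758 0.3232 0.1449] shift [-0.06 -0.04  0.15] turn [ 0.  -0.1  0. ] F [-0.8 -0.2 -3.1] w 0.0056 q [0.53 0.53 0.11 1.34 0.11 2.07]
t 21.775 tcp [0.4758 0.3232 0.1449] shift [-0.06  2.01 -0.3 ] turn [ 0.  -0.1  0. ] F [-0.8 -0.2 -3.1] w 0.0056 q [0.53 0.53 0.11 1.34 0.11 2.07]
```

>>> apply_moves:
  series:
    - [[0,0,0.2],[0,0,0],1]
    - [[0,0.4,0.1],[0,0,0],1]
    - [[0,0.8,0.0],[0,0,0],1]
    - [[0,1.2,-0.1],[0,0,0],1]
    - [[0,1.6,-0.15],[0,0,0],1]
    - [[0,2.0,-0.2],[0,0,0],1]
    - [[0,2.0,-0.2],[0,0,0],1]

```text
clock: 22.65
tcp_pos: [0.4965, 0.3236, 0.1422]
orientation: [0.696, 0.71, -0.078, -0.077]
wrist_force: [-0.1, 0.2, -2.8]
gripper_width: 0.0058
gripper_force: 108.8
```

```bash
python3 -c "
from h import *
where();tip((82,0,3),.15);tip((84,0,1),.05)"
```

```text
t 22.65 tip in seat mm [80.4  0.7  2.9] yaw,tilt,roll [0.02  0.219 0.002] F [-0.1  0.2 -2.8] w 0.0058
t 22.65 tcp [0.4965 0.3236 0.1422] shift [-0.06 -0.11  1.13] turn [-4.  -0.1  0. ] F [-0.1  0.2 -2.8] w 0.0058 q [0.52 0.56 0.16 1.36 0.1  2.06]
t 22.65 tcp [0.4965 0.3236 0.1422] shift [-0.06 -0.1   3.01] turn [-9.7 -0.1  0. ] F [-0.1  0.2 -2.8] w 0.0058 q [0.52 0.56 0.16 1.36 0.1  2.06]
```

>>> apply_moves:
  series:
    - [[0,-0.05,0.4],[-1.3,0,0],1]
    - [[0,-0.1,0.8],[-2.6,0,0],1]
    - [[0,-0.1,1.15],[-4,0,0],1]
    - [[0,-0.1,1.15],[-4,0,0],1]

```text
clock: 23.15
tcp_pos: [0.4915, 0.3234, 0.1315]
orientation: [0.698, 0.712, -0.053, -0.053]
wrist_force: [-0.8, -0.1, -2.8]
gripper_width: 0.0059
gripper_force: 108.9
```

>>> apply_moves:
  series:
    - [[0,0.15,0],[0,0,0],1]
    - [[0,0.3,0],[0,0,0],1]
    - [[0,0.45,0],[0,0,0],1]
    - [[0,0.45,0],[0,0,0],1]

```text
clock: 23.65
tcp_pos: [0.4966, 0.3237, 0.1307]
orientation: [0.698, 0.712, -0.053, -0.053]
wrist_force: [-1.8, -0.1, -1.8]
gripper_width: 0.0057
gripper_force: 109.0
```

```bash
python3 -c "
from h import *
where();tip((86,0,3),.15)"
```

```text
t 23.65 tip in seat mm [85.6  0.8  2.2] yaw,tilt,roll [0.02  0.151 0.002] F [-1.8 -0.1 -1.8] w 0.0057
t 23.65 tcp [0.4966 0.3237 0.1307] shift [-0.07  0.02 -0.07] turn [-0.  -0.1  0. ] F [-1.8 -0.1 -1.8] w 0.0057 q [0.53 0.52 0.06 1.25 0.08 2.08]
```

>>> apply_moves:
  series:
    - [[0,0.15,0],[0,0,0],1]
    - [[0,0.25,0],[0,0,0],1]
    - [[0,0.25,0],[0,0,0],1]

```text
clock: 24.02
tcp_pos: [0.4966, 0.3237, 0.1306]
orientation: [0.698, 0.712, -0.055, -0.055]
wrist_force: [-6.9, 0.8, 2.0]
gripper_width: 0.0063
gripper_force: 109.4
```

```bash
python3 -c "
from h import *
where()"
```

```text
t 24.025 tip in seat mm [85.3  1.   1.5] yaw,tilt,roll [0.021 0.155 0.002] F [-6.9  0.8  2. ] w 0.0063
```

>>> apply_moves:
  series:
    - [[0,-0.3,-0.05],[0,0,0],1]
    - [[0,-0.5,-0.1],[0,0,0],1]
    - [[0,-0.5,-0.1],[0,0,0],1]

```text
clock: 24.4
tcp_pos: [0.4949, 0.3235, 0.132]
orientation: [0.698, 0.712, -0.053, -0.053]
wrist_force: [0.7, -0.3, -3.1]
gripper_width: 0.0059
gripper_force: 108.9
```

```bash
sed -i 's/S=np.array(\[.5715,.3245,.060\])/S=np.array([.569,.3245,.061])/' h.py; python3 -c "
from h import *
where();tip((84,0,1),.08);tip((84,0,0.5),.03);tip((84,0,0),0)"
```

```text
t 24.4 tip in seat mm [86.5  0.6  2.8] yaw,tilt,roll [0.021 0.149 0.001] F [ 0.7 -0.3 -3.1] w 0.0059
t 24.4 tcp [0.4949 0.3235 0.132 ] shift [-0.05 -0.48  1.39] turn [-4.  -0.1  0. ] F [ 0.7 -0.3 -3.1] w 0.0059 q [0.53 0.51 0.06 1.24 0.07 2.08]
t 24.4 tcp [0.4949 0.3235 0.132 ] shift [-0.05 -0.61  2.31] turn [-6.8 -0.1  0. ] F [ 0.7 -0.3 -3.1] w 0.0059 q [0.53 0.51 0.06 1.24 0.07 2.08]
t 24.4 tcp [0.4949 0.3235 0.132 ] shift [-0.05 -0.67  2.88] turn [-8.5 -0.1  0. ] F [ 0.7 -0.3 -3.1] w 0.0059 q [0.53 0.51 0.06 1.24 0.07 2.08]
```

>>> apply_moves:
  series:
    - [[0,-0.25,0.45],[-1.3,0,0],1]
    - [[0,-0.4,0.9],[-2.6,0,0],1]
    - [[0,-0.5,1.4],[-4,0,0],1]
    - [[0,-0.55,1.9],[-5.4,0,0],1]
    - [[0,-0.6,2.3],[-6.8,0,0],1]
    - [[0,-0.6,2.3],[-6.8,0,0],1]

```text
clock: 25.15
tcp_pos: [0.4844, 0.3232, 0.1103]
orientation: [0.7, 0.714, -0.011, -0.012]
wrist_force: [-0.9, 0.0, -1.2]
gripper_width: 0.0055
gripper_force: 109.0
```

```bash
python3 -c "
from h import *
where();tip((84,0,0),0)"
```

```text
t 25.15 tip in seat mm [82.9  0.6  0.3] yaw,tilt,roll [0.021 0.032 0.001] F [-0.9  0.  -1.2] w 0.0055
t 25.15 tcp [0.4844 0.3232 0.1103] shift [-0.04 -0.02  0.57] turn [-1.8 -0.1  0. ] F [-0.9  0.  -1.2] w 0.0055 q [ 0.58  0.43 -0.13  1.04  0.02  2.13]
```

>>> apply_moves:
  series:
    - [[0,0,0.2],[-0.6,0,0],1]
    - [[0,0,0.4],[-1.2,0,0],1]
    - [[0,0,0.55],[-1.8,0,0],1]
    - [[0,0,0.55],[-1.8,0,0],1]

```text
clock: 25.65
tcp_pos: [0.4847, 0.3233, 0.1046]
orientation: [0.7, 0.714, 0.001, -0.0]
wrist_force: [-1.0, 0.2, -2.0]
gripper_width: 0.0058
gripper_force: 109.0
```

```bash
python3 -c "
from h import *
where()"
```

```text
t 25.65 tip in seat mm [84.7  0.6  0.1] yaw,tilt,roll [ 0.021 -0.     0.001] F [-1.   0.2 -2. ] w 0.0058
```

>>> apply_moves:
  series:
    - [[0,0,0.1],[0,0,0],1]
    - [[0,0,0.15],[0,0,0],1]
    - [[0,0,0.2],[0,0,0],1]
    - [[0,0,0.2],[0,0,0],1]

```text
clock: 26.15
tcp_pos: [0.4848, 0.3234, 0.1037]
orientation: [0.7, 0.714, 0.001, -0.001]
wrist_force: [-3.9, -1.3, 4.7]
gripper_width: 0.0064
gripper_force: 109.9
```

>>> apply_moves:
  series:
    - [[0,0,0.1],[0,0,0],0.8]
    - [[0,0,0.1],[0,0,0],0.4]
    - [[0,0,0.1],[0,0,0],-0.2]
    - [[0,0,0.1],[0,0,0],-0.8]
    - [[0,0,0.1],[0,0,0],-0.8]
    - [[0,0,-1.5],[0,0,0],-0.8]
    - [[0,0,-4],[0,0,0],-0.8]
    - [[0,0,-8],[0,0,0],-0.8]
    - [[0,0,-12],[0,0,0],-0.8]
    - [[0,0,-16],[0,0,0],-0.8]

```text
clock: 27.4
tcp_pos: [0.4848, 0.3231, 0.2639]
orientation: [0.7, 0.714, 0.001, -0.001]
wrist_force: [1.6, 0.7, 1.3]
gripper_width: 0.077
gripper_force: 0.0
```

>>> apply_moves:
  series:
    - [[-6,-4,0],[0,0,0],-0.8]
    - [[-12,-8,0],[0,0,0],-0.8]
    - [[-18,-12,0],[0,0,0],-0.8]
    - [[-24,-13,0],[0,0,0],-0.8]
    - [[-30,-13,0],[0,0,0],-0.8]
    - [[-30,-13,0],[0,0,0],-0.8]

```text
clock: 28.15
tcp_pos: [0.36, 0.018, 0.2625]
orientation: [0.701, 0.713, 0.001, -0.0]
wrist_force: [0.6, 0.1, -0.4]
gripper_width: 0.0769
gripper_force: 0.0
```

Run:
```python
from h import *
where()
s=ctrl.capture("scene")[:,:,::-1];t=ctrl.capture("top")[:,:,::-1]
cv2.imwrite("pics/s4.png",s);cv2.imwrite("pics/t4.png",t)
# rim: bright edge vs. expected corner pixels of a flat pan at home
Rz=R.from_euler("z",YAW)
for k,p in dict(rl=(.06,.065),rr=(.06,-.065),fl=(-.06,.065),fr=(-.06,-.065)).items():
    w=np.array([.5705,.3245,.06])+Rz.apply((*p,.04));print(k,proj("top",w).round(1),proj("scene",w).round(1))
for n,p in (("grip top",(-.085,0,.08)),):
    w=np.array([.5705,.3245,.06])+Rz.apply(p);print(n,proj("top",w).round(1),proj("scene",w).round(1))
b=s[255:384,305:440];m=(cv2.cvtColor(b,cv2.COLOR_BGR2GRAY)<45).astype(np.uint8)
n,_,st,ce=cv2.connectedComponentsWithStats(m)
for i in range(1,n):
    if st[i,4]>25:print("dark scene",ce[i]+[305,255],st[i])
b=t[140:240,95:185];m=(cv2.cvtColor(b,cv2.COLOR_BGR2GRAY)<30).astype(np.uint8)
n,_,st,ce=cv2.connectedComponentsWithStats(m)
for i in range(1,n):
    if st[i,4]>20:print("dark top",ce[i]+[95,140],st[i])
g=cv2.cvtColor(t,cv2.COLOR_BGR2GRAY)
print("col137",g[140:225,137]);print("row180",g[180,105:172])
```

```text
t 28.15 tip in seat mm [ -46.1 -302.7  158.1] yaw,tilt,roll [ 0.017 -0.001  0.001] F [ 0.6  0.1 -0.4] w 0.0769
rl [115.2 158.5] [387.8 370.3]
rr [151.2 158. ] [340.3 330. ]
fl [113.5 191.1] [415.2 330.6]
fr [150.1 190.7] [368.8 294.7]
grip top [128.3 195.8] [401.4 298.6]
dark scene [401.87598945 306.34300792] [ 80  38  46  33 379]
dark top [164.03571429 169.16071429] [68 10  3 43 56]
dark top [171.53846154 185.69230769] [72 44 10  7 26]
dark top [131.10948905 194.30656934] [ 25  51  22   8 137]
dark top [172.07407407 204.85185185] [77 52  2 25 27]
dark top [122.1884058  214.56521739] [19 68 18 11 69]
col137 [123 122 122 123 126 129 122 112 127 127 112  48  82 123 119 120 110 105
 130  56  46  97 141 135 134 134 135 136 134 135 134 136 135 134 132 134
 135 135 135 136 137 134 136 138 137 136 137 139 127  97  97   0  13  15
   7   7   5   0  53 112 117  70  75  76  72  58  66  81  84  96  91  84
  89  96  93  80  73  83  83  78  71  85 129 124 121]
row180 [125 125 126 131 102  56  74 102 123 135 111  31  33  82 129 140 136 136
 136 137 137 138 138 137 137 137 138 138 137 138 138 137 137 136 137 136
 136 137 137 136 137 137 136 137 143 114  43  32  94 119  87 100 131 102
  58  77  76  65  35  17  97 137 128 128 128 129 128]
```

```bash
python3 -c "
from station import ctrl
print(ctrl.close_job())"
```

```text
the job is handed in; nothing more can be done
None
```

I took the pan off the hook, stood it on the bench and let go, then fitted it into the scale with its tongue under the lip and handed the job in at about 28 s. The final pose matched to about a pixel in the top view; the judge's result was not shown.

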